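# Set out a board repair beside the sloping stand

## Robot

A 6-joint arm with a two-finger parallel gripper is mounted at the origin on a cart in front of the work surface, level with it; the furniture and walls round the work are solid. World frame = base frame: x ahead of the robot, y to its left, z up, the work surface at z = 0. Lengths are in mm, angles in rad, forces in N, time in s.
With the tool pointing down it reaches from about 350 to 875 mm from the base axis. Payload 4.2 kg.
Tool frame: the origin (TCP) lies between the finger pads; the fingertips stand 25 mm ahead of it and the grasp point (between the pads) lies 6 mm ahead of it; z points along the fingers, y is the line along which they close (so a half turn about z gives the same grasp; the last joint's range is limited). The gripper opens to 85 mm and grips with 20 to 120 N. Pads are 22 mm wide; open, the fingers measure 114 mm over their backs; the gripper's body (76 mm by 85 mm) begins 54 mm behind the grasp point. The pads swing forward as they close: fully open they stand 13 mm farther back than shut.
Start: joints at [1.572, 0.385, 0.008, 0, -1.194, -0.259], TCP at [159.314, 604.333, 256.312] pointing down, gripper open.
Joint ranges: [-3.14, 3.14], [-1.21, 2.06], [-1.07, 1.41], [-3.16, 2.05], [-2.99, -0.16], [-3.1, 3.1]. Speed limits (rad/s): [2.79, 2.79, 3.14, 3.14, 3.14, 3.14].

## Interface

Orientations are given as a unit quaternion [x, y, z, w].
In Python, from bench import arm gives the robot as it stands.
- The arm moves only by the shell command python3 -m pendant 'ROWS'. ROWS is JSON, a list of rows, each a list of 7 numbers: the shift along the tool's x, y, z in m, then the turn, a rotation vector about the tool's x, y, z in degrees, then the finger opening in m, from 0 to 0.0854. In form: [[x, y, z, wx, wy, wz, fingers], ...]. A call has 1 to 12 rows; each row shifts and turns the commanded pose from where the row before left it, along the tool's axes as they then stand; what a row does not reach is not made up. A row lasts 1/10 s, in which the tool goes at most 50 mm and 8.59 degrees, less where a joint would pass 70% of its speed; a pose out of reach is approached as far as the arm can. A call is refused whole if a number of a shift passes 0.05 or a number of a turn 8.59, either way. A call with a gripper value outside its range is refused whole. The fingers move at their own pace and stop on an object; the grip force is fixed at half the most. Time passes only in rows, so rows that do not move let the fingers close. It gives the time, the measured TCP pose, the force, the opening and the grip force at its end, in the units of the state.
- arm.read_state(): the state, without advancing time (a new reading comes with each control period).
- arm.get_image(name): name is "scene" or "side" or "wrist"; returns a dict with "image" (384x512x3 uint8, red, green, blue), "fx", "fy", "cx", "cy" (pixels), "k1" (the pictures are not rectified: a ray, as slopes to the right and down, at radius r is drawn at 1 + k1 r^2 times it, then the intrinsics apply), "xyz" and "rotation" of the camera in the world. Camera axes: x right, y down, z forward; pixel columns grow to the right and rows downward; lengths in mm; the calibration is good to about 2 mm. A picture is of the moment at which its call begins. There is no depth.
- arm.job_done(): hands the job in; it is judged then, once.
The state is a dict: "clock": time; "joints": joint angles; "joint_vel": joint speeds; "joint_efforts": joint torques, N m; "position": TCP position; "ee_rot": TCP orientation; "contact_force": force on the tool from outside, world axes, zero at the start; "wrist_torque": the same for the moment, N m; "gripper_width": finger opening in mm; "grasp_force": force on a finger pad.
Only numpy, scipy, OpenCV 4.12 (cv2) and the standard library are available. Lean on these libraries where they do the work, as an engineer would, in place of code of your own. Each camera call takes 0.05 s, during which the arm holds its last target. There are 200 camera calls.

## Task

Set out the bench for a board repair. Lay the black cover plate on the yellow sloping stand with its end against the stop at the low edge, and the aluminium plate flat on top of it, also against the stop, both centred and lengthwise up the slope. Stand the solder reel flat on the bench midway between the stand and the green circuit board near it, and the brown flux bottle upright directly behind the reel (the side away from you, square to the line from stand to board), about 25 mm clear of it; leave the screw dish and the amber tape roll where they are and do not tip the bottle over.

Things in the scene. Friction and masses are not known exactly. Their poses are not given: they have to be found in the camera images.
- stand: yellow sheet-metal stand, fixed, 46 mm wide (its y), about 105 mm deep (its x), 60 mm high at the back. Origin at the centre of its underside on the bench. x points away from the robot (turned up to 9 degrees) to its high edge, y to the robot's left. The board's origin is 220 mm from it along its +y or -y (varies).
- rest: the stand's sloping shelf, fixed to it, 32 mm wide. Origin on the surface at the middle of the stop's foot (low edge, nearest the robot, 30 mm above the bench). x runs 102 mm up the slope (15 degrees, away from the robot), y along the stop to the left, z square out of the slope. Stop 22 mm high, no side walls, plates overhang both sides. A plate stays where it is left on the slope.
- board: green control board, parts upward, fixed on the bench, 62 x 94 mm, 17 mm high, its long side pointing away from the robot. Origin at the centre of its underside, z up.
- black_plate: loose black plastic plate with five grey slots, 90 (x) x 46 (y) x 10 mm, about 90 g, lying flat. Origin at the centre of its underside, z up. At the start its x is within 25 degrees of straight away from the robot. Grasp across the 46 mm. On the stand its origin belongs 45 mm up the slope from the stop.
- metal_plate: loose bare aluminium plate with a dark ring on it, 80 (x) x 42 (y) x 10 mm, about 90 g, lying flat. Origin at the centre of its underside, z up. At the start its x is within 25 degrees of straight away from the robot. Grasp across the 42 mm. On the stand it lies on the black plate, origin 40 mm up the slope from the stop and 10 mm off the slope.
- reel: loose solder reel with red flanges, silver wire on it, 60 mm across, 45 mm high, about 0.28 kg, standing flat (axis upright). Origin at the centre of its underside, z up; any yaw. Behaves as a solid cylinder.
- flux: loose brown flux bottle with a white nozzle, closed, upright; body 34 mm across, its straight part about 50 mm high, nozzle up to 92 mm, about 90 g. Origin at the centre of its underside, z up; any yaw.
- dish: bystander: loose round steel dish with screws, 58 mm across, 14 mm high, among the parts. Origin at the centre of its underside. Leave it.
- tape: bystander: loose amber tape roll lying flat, 58 mm across, 18 mm high, behind the work to the left. Origin at the centre of its underside. Leave it.
Mind the look-alikes: they are no part of the job. Leave any turquoise look-alike of the flux alone. Several things have the shape of the reel; the one meant has the colours described above.

How it is judged (in metres and radians):
At the end, for the whole second after the job is handed in: Both plates flat on the slope, black below, ends within 6 mm of the stop, centred to 12 mm, straight to 0.17 rad; reel flat, within 15 mm of midway between stand and board; bottle upright behind it, 52 to 90 mm centre to centre, within 20 mm of the midline, not touching; all at rest (x of black_plate in the frame of rest between 0.041 and 0.051 m and y of black_plate in the frame of rest between -0.012 and 0.012 m and z of black_plate in the frame of rest between -0.004 and 0.004 m and angle between the z axis of each of black_plate, metal_plate and the z axis of rest, either way round below 0.1 rad and angle between the x axis of each of black_plate, metal_plate and the x axis of rest, either way round below 0.17 rad and x of metal_plate in the frame of rest between 0.036 and 0.046 m and y of metal_plate in the frame of rest between -0.012 and 0.012 m and z of metal_plate in the frame of rest between 0.006 and 0.014 m and ((y of reel in the frame of stand between 0.095 and 0.125 m and y of board in the frame of stand above 0.1 m) or (y of reel in the frame of stand between -0.125 and -0.095 m and y of board in the frame of stand below -0.1 m)) and x of reel in the frame of stand between -0.015 and 0.015 m and angle between reel's own z axis and vertical below 0.1 rad and height (world z) of reel between -0.005 and 0.006 m and ((y of flux in the frame of stand between 0.09 and 0.13 m and y of board in the frame of stand above 0.1 m) or (y of flux in the frame of stand between -0.13 and -0.09 m and y of board in the frame of stand below -0.1 m)) and horizontal distance between flux and reel between 0.052 and 0.09 m and x of flux in the frame of stand above 0.04 m and angle between flux's own z axis and vertical below 0.15 rad and height (world z) of flux between -0.005 and 0.006 m and linear speed of each of black_plate, metal_plate, reel, flux below 0.02 m/s and contact force between reel and flux below 0.05 N).
It fails at once if the screw dish was disturbed (moved more than 25 mm) (distance of dish from where it was at the start of the episode above 0.025 m).
It fails at once if the tape roll was disturbed (moved more than 25 mm) (distance of tape from where it was at the start of the episode above 0.025 m).
It fails at once if the flux bottle was tipped over (angle between flux's own z axis and vertical above 0.7 rad).
It also fails if it takes over 99 s, if anything falls off the work surface, if the arm or the gripper's body presses on something with over 40 N, if the wrist force passes 120 N, or if a joint passes its speed limit or range.

## Working session

There is one attempt and no reset: what is moved stays moved. The work goes in short steps, Python scripts to look and compute and a shell command to move; the robot and the scene stay as the last step left them, time stands still between calls to the robot, and variables do not carry over. Pictures are saved under pics/ and viewed, at most 18 in all, crops included, and the job is handed in when it is done.

```bash
ls; mkdir -p pics; cat > h.py <<'E'
import numpy as np, cv2, json
from bench import arm
from scipy.spatial.transform import Rotation as R
def snap(name, fn):
    d=arm.get_image(name); im=np.asarray(d["image"]); cv2.imwrite(f"pics/{fn}.png",im[:,:,::-1])
    c={k:np.asarray(v).tolist() for k,v in d.items() if k!="image"}
    json.dump(c,open(f"pics/{fn}.json","w")); return c
def rotm(c):
    r=np.array(c["rotation"],float); return r if r.shape==(3,3) else R.from_quat(r).as_matrix()
def cam(fn): return json.load(open(f"pics/{fn}.json"))
def ray(c,u,v):
    k=np.array([[c["fx"],0,c["cx"]],[0,c["fy"],c["cy"]],[0,0,1]]);
    p=cv2.undistortPointsIter(np.array([[[u,v]]],float),k,np.array([c["k1"],0,0,0,0.]),None,None,(3,50,1e-10))[0,0]
    return np.array(c["xyz"],float), rotm(c)@np.array([p[0],p[1],1])
def onz(c,u,v,z):
    o,d=ray(c,u,v); return o+d*(z-o[2])/d[2]
def tri(obs):
    A=np.zeros((3,3));b=np.zeros(3)
    for c,u,v in obs:
        o,d=ray(c,u,v); d=d/np.linalg.norm(d); P=np.eye(3)-np.outer(d,d); A+=P;b+=P@o
    x=np.linalg.solve(A,b); 
    return x,[round(float(np.linalg.norm(np.cross(x-ray(c,u,v)[0],ray(c,u,v)[1]/np.linalg.norm(ray(c,u,v)[1])))),1) for c,u,v in obs]
def proj(c,p):
    q=rotm(c).T@(np.array(p,float)-np.array(c["xyz"])); s=q[:2]/q[2]; s=s*(1+c["k1"]*(s@s))
    return np.array([c["fx"]*s[0]+c["cx"],c["fy"]*s[1]+c["cy"]])
E
python3 - <<'E'
from h import *
print(arm.read_state())
for n in ("scene","side","wrist"):
    c=snap(n,n+"0"); print(n,c)
a=cv2.imread("pics/scene0.png");b=cv2.imread("pics/side0.png")
for n in ("scene","side"): cv2.imwrite(f"pics/{n}0b.png",cv2.resize(cv2.imread(f"pics/{n}0.png"),(800,600),interpolation=cv2.INTER_CUBIC))
E
```

```text
pics
{'clock': 0.0, 'joints': array([ 1.57153419e+00,  3.85582300e-01,  6.62107031e-03, -5.10767261e-04,
       -1.19402373e+00, -2.58620863e-01]), 'joint_vel': array([ 0.000396  , -0.00108401, -0.00118871, -0.00054031,  0.00083288,
        0.00083526]), 'joint_efforts': array([ 3.23760260e-04, -3.92289948e+01,  1.88407123e+01,  4.18621391e+00,
       -4.52692577e-03,  1.71548301e-06]), 'position': array([159.22496855, 603.82186291, 255.20239101]), 'ee_rot': array([ 9.91685814e-01, -1.28677860e-01, -9.38616623e-05,  1.11582087e-03]), 'contact_force': array([ 0.85691839, -0.34971597, -0.13626768]), 'wrist_torque': array([ 0.02574639, -0.01144582, -0.06002872]), 'grasp_force': 0.0, 'gripper_width': 85.68632044963066}
scene {'fx': 449.6511801684371, 'fy': 449.6511801684371, 'cx': 258.6781393248617, 'cy': 182.72147318722196, 'k1': -0.06406196661217757, 'xyz': [140.04820918473055, -509.7503428918196, 757.8499765793688], 'rotation': [0.8788023151174469, -0.2221658513358843, 0.11178931824072022, -0.4072492771898954]}
side {'fx': 408.03436413885987, 'fy': 408.03436413885987, 'cx': 255.3704278549923, 'cy': 192.60491472203972, 'k1': -0.0997857674324568, 'xyz': [446.1668707285179, -518.8677667890737, 617.6800027710701], 'rotation': [0.8939635280735027, -0.05131654217232147, 0.032028117820931325, -0.4440383121338753]}
wrist {'fx': 328.28569706635346, 'fy': 328.28569706635346, 'cx': 254.9864643874179, 'cy': 182.50374867323663, 'k1': 0.026942130127507943, 'xyz': [229.3394543346881, 586.8794530927375, 372.6902216687302], 'rotation': [-0.6040353340857719, 0.7839324105323591, 0.11267559834799831, -0.08885662850758687]}
```

View pics/scene0b.png

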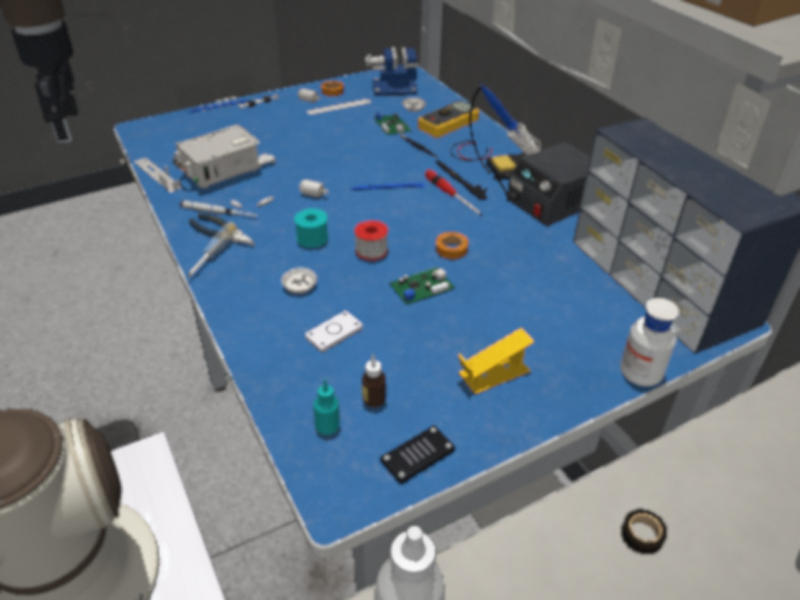

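View pics/side0b.png

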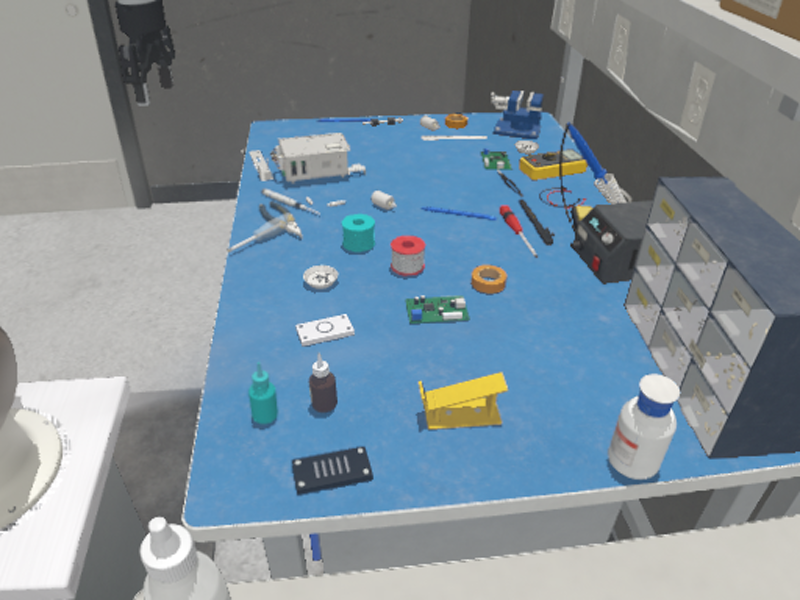

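The pictures show the work in the front-right half. In the 800-wide scene view the stand is near (497,362), the board (422,285), black plate (418,453), metal plate (334,330), red/silver reel (371,240), flux (374,385), dish (299,281) and tape (452,245). There are turquoise look-alikes at (312,228) and (326,410).

```bash
python3 - <<'E'
from h import *
s=cam("scene0");d=cam("side0");k=512/800
P={"stand":((497,375),(465,415),10),"board":((422,285),(437,309),8),"black":((418,453),(332,469),10),"metal":((334,330),(325,329),10),"reeltop":((371,229),(407,244),45),"flux tip":((374,358),(320,357),92),"dish":((299,279),(321,277),10),"tape":((452,244),(489,278),18),"turqB":((324,386),(259,368),90),"turqR":((312,216),(358,222),45)}
for n,(a,b,z) in P.items():
    x,e=tri([(s,a[0]*k,a[1]*k),(d,b[0]*k,b[1]*k)])
    print(n,x.round(),e,onz(s,a[0]*k,a[1]*k,z).round(),onz(d,b[0]*k,b[1]*k,z).round())
st=arm.read_state(); w=cam("wrist0"); T=R.from_quat(st["ee_rot"])
print("cam in tool",T.inv().apply(np.array(w["xyz"])-st["position"]), (T.inv()*R.from_quat(w["rotation"])).as_matrix().round(3))
print(T.as_matrix().round(3))
E
```

```text
stand [606.  33.   2.] [1.1, 1.1] [601.  26.  10.] [605.  27.  10.]
board [607. 254.   7.] [0.4, 0.4] [607. 254.   8.] [606. 253.   8.]
black [432. -40.  11.] [0.5, 0.5] [433. -39.  10.] [432. -40.  10.]
metal [432. 221.  10.] [0.6, 0.6] [432. 222.  10.] [432. 220.  10.]
reeltop [575. 379.  52.] [1.2, 1.2] [581. 389.  45.] [576. 388.  45.]
flux tip [426.  71.  88.] [0.3, 0.3] [424.  69.  92.] [426.  67.  92.]
dish [429. 356.  12.] [1.8, 1.8] [431. 361.  10.] [429. 356.  10.]
tape [705. 319.  15.] [1.0, 1.0] [704. 317.  18.] [703. 313.  18.]
turqB [350.  64.  82.] [1.1, 1.1] [347.  56.  90.] [352.  57.  90.]
turqR [499. 458.  54.] [2.1, 2.1] [505. 474.  45.] [499. 470.  45.]
cam in tool [  72.14882767   -1.16459521 -117.20437795] [[ 0.001 -0.959 -0.284]
 [ 1.     0.     0.002]
 [-0.002 -0.284  0.959]]
[[ 0.967 -0.255 -0.   ]
 [-0.255 -0.967 -0.002]
 [ 0.     0.002 -1.   ]]
```

```bash
python3 -m pendant '[[0,0,-0.02,0,0,-7.4,0.085],[0,0,-0.02,0,0,-7.4,0.085]]' && python3 -m pendant '[[0.028,0.038,-0.004,0,0,0,0.085],[0.028,0.038,-0.004,0,0,0,0.085],[0.028,0.038,-0.004,0,0,0,0.085],[0.028,0.038,-0.004,0,0,0,0.085],[0.028,0.038,-0.004,0,0,0,0.085],[0.028,0.038,-0.004,0,0,0,0.085],[0.028,0.038,-0.004,0,0,0,0.085],[0.028,0.038,-0.004,0,0,0,0.085],[0.028,0.038,-0.004,0,0,0,0.085],[0.028,0.038,-0.004,0,0,0,0.085],[0.028,0.038,-0.004,0,0,0,0.085],[0.028,0.038,-0.004,0,0,0,0.085]]' && python3 -m pendant '[[0,0,0,0,0,0,0.085],[0,0,0,0,0,0,0.085]]'
python3 - <<'E'
from h import *
snap("wrist","w1"); cv2.imwrite("pics/w1b.png",cv2.resize(cv2.imread("pics/w1.png"),(800,600),interpolation=cv2.INTER_CUBIC))
E
```

```text
clock: 0.35
position: [159.2, 603.9, 295.6]
ee_rot: [1.0, 0.003, -0.0, 0.001]
contact_force: [0.6, 0.3, 0.2]
gripper_width: 85.0
grasp_force: 0.0
clock: 1.55
position: [496.2, 146.7, 344.4]
ee_rot: [1.0, 0.0, -0.0, -0.0]
contact_force: [0.6, 0.6, -0.5]
gripper_width: 85.1
grasp_force: 0.0
clock: 1.75
position: [495.8, 147.5, 343.8]
ee_rot: [1.0, -0.001, -0.001, 0.0]
contact_force: [-1.4, 0.6, -0.4]
gripper_width: 85.2
grasp_force: 0.0
```

View pics/w1b.png

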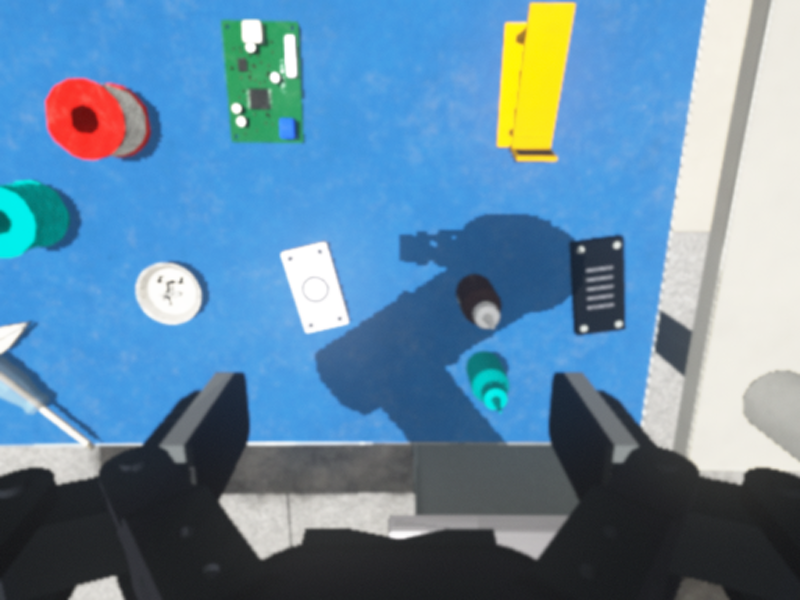

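The overhead view (800-wide) shows the board at (263,80), the stand at (540,80) and the reel at (95,118). The metal plate is at (315,288), the flux at (480,300), the black plate at (598,285) and the dish at (168,293). Next I take two closer views.

```bash
python3 -m pendant '[[0.01,0.037,0.02,0,0,0,0.085],[0.01,0.037,0.02,0,0,0,0.085],[0.01,0.037,0.02,0,0,0,0.085],[0.01,0.037,0.02,0,0,0,0.085],[0,0,0,0,0,0,0.085],[0,0,0,0,0,0,0.085]]' | head -2
python3 - <<'E'
from h import *
snap("wrist","w2")
E
python3 -m pendant '[[0,-0.045,0,0,0,0,0.085],[0,-0.045,0,0,0,0,0.085],[0,-0.045,0,0,0,0,0.085],[0,-0.045,0,0,0,0,0.085],[0,-0.045,0,0,0,0,0.085],[0,-0.045,0,0,0,0,0.085],[0,0,0,0,0,0,0.085],[0,0,0,0,0,0,0.085]]' |head -2
python3 - <<'E'
from h import *
snap("wrist","w3")
for n in ("w2","w3"): cv2.imwrite(f"pics/{n}b.png",cv2.resize(cv2.imread(f"pics/{n}.png"),(800,600),interpolation=cv2.INTER_CUBIC))
E
```

```text
clock: 2.4
position: [535.3, 1.1, 263.9]
clock: 3.25
position: [534.4, 273.3, 264.9]
```

View pics/w2b.png

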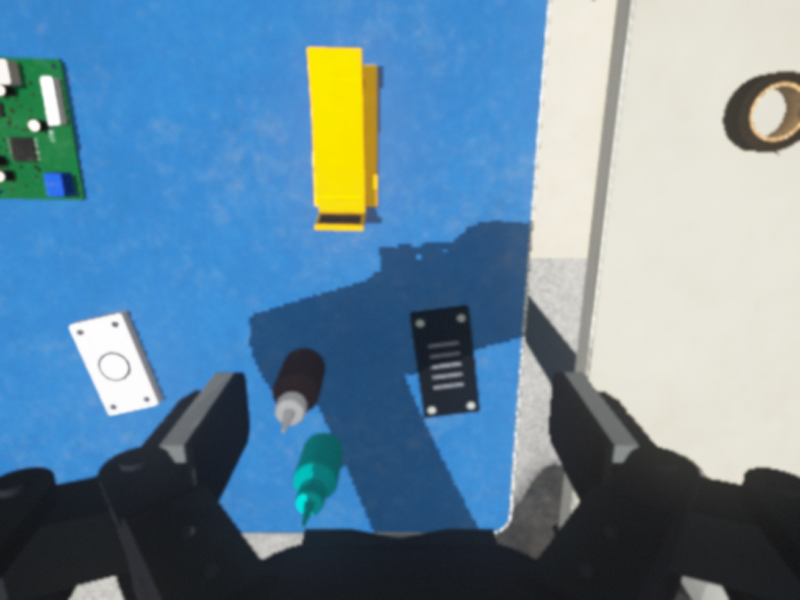

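View pics/w3b.png

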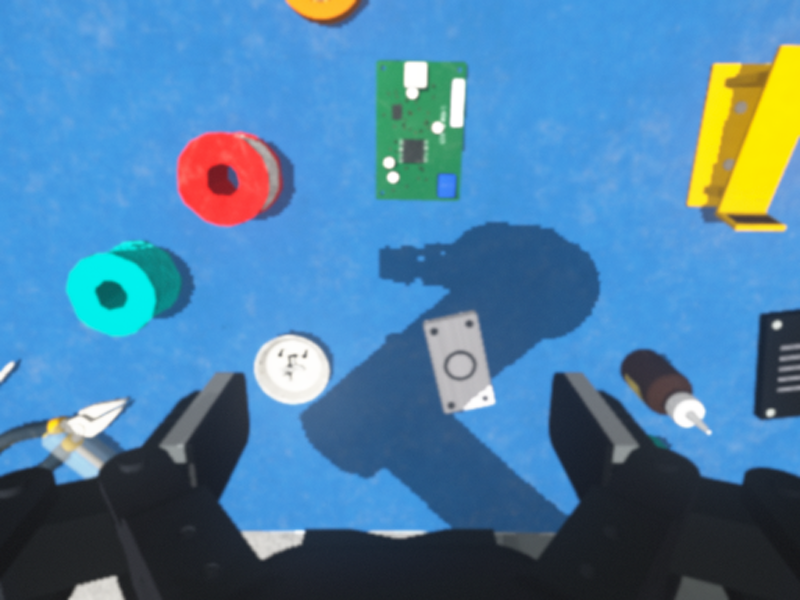

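Views w2 and w3 show both plates, the flux, the stand and the board clearly, so I read corner and screw pixels off them. I then triangulate those points.

```bash
cat > m1.py <<'E'
from h import *
k=512/800
C={n:cam(n) for n in("w1","w2","w3")}
def T(**o):
    x,e=tri([(C[n],(p[0]+.5)*k-.5,(p[1]+.5)*k-.5) for n,p in o.items()]); return x,e
def show(n,L):
    X=[]
    for o in L:
        x,e=T(**o); X.append(x); print(n,x.round(1),e)
    return np.array(X)
b=show("black",[dict(w1=(579,250),w2=(420,323)),dict(w1=(616,244),w2=(461,318)),dict(w1=(619,324),w2=(471,406)),dict(w1=(584,328),w2=(431,410))])
m=show("metal",[dict(w1=(291,260),w3=(434,331)),dict(w1=(319,252),w3=(469,324)),dict(w1=(340,318),w3=(485,398)),dict(w1=(310,325),w3=(451,405))])
for n,q in(("black",b),("metal",m)):
    d=q[0]+q[1]-q[2]-q[3]; print(n,"centre",q.mean(0).round(1),"yaw deg",np.degrees(np.arctan2(d[1],d[0])).round(1))
s=show("stand hiL hiR ftL ftR tpL tpR",[dict(w2=(307,47),w1=(529,2),w3=(783,45)),dict(w2=(362,47),w1=(575,3)),dict(w2=(314,213),w1=(513,149),w3=(720,214)),dict(w2=(365,213),w1=(556,152)),dict(w2=(315,230),w1=(515,160),w3=(737,230)),dict(w2=(363,230),w1=(557,160),w3=(786,230))])
d=s[0]+s[1]-s[2]-s[3];print("stand yaw",np.degrees(np.arctan2(d[1],d[0])),"pitch",np.degrees(np.arctan2(d[2],np.hypot(d[0],d[1]))),"rest o",(s[2]+s[3])/2,len(d))
c=C["w3"];g=lambda n,u,v,z:onz(C[n],(u+.5)*k-.5,(v+.5)*k-.5,z).round(1)
print("base left",g("w3",689,207,1),g("w3",713,63,1)," right",g("w2",378,207,1),g("w2",378,66,1))
print("board",[g("w3",u,v,2) for u,v in((376,61),(467,64),(465,200),(376,198))])
show("reel",[dict(w1=(85,119),w3=(222,178))]); print(g("w3",222,178,45))
print(g("w1",85,119,45))
show("flux nozzle ring",[dict(w1=(487,313),w2=(292,403),w3=(683,410))])
show("tape/dish",[dict(w1=(168,292),w3=(292,366))])
E
python3 m1.py
```

```text
black [466.  -14.9   6.5] [0.1, 0.1]
black [471.8 -46.   10.2] [0.5, 0.5]
black [396.8 -56.7  12.2] [0.1, 0.1]
black [393.1 -24.6  12.4] [0.1, 0.1]
metal [457.5 246.1   5.1] [0.5, 0.5]
metal [465.9 219.5  10.7] [0.2, 0.2]
metal [401.7 203.3   8.7] [0.2, 0.2]
metal [396.1 231.1  11. ] [0.2, 0.2]
black centre [431.9 -35.6  10.3] yaw deg 7.8
metal centre [430.3 225.    8.9] yaw deg 14.0
stand hiL hiR ftL ftR tpL tpR [654.9  55.4  56.2] [0.6, 0.9, 0.5]
stand hiL hiR ftL ftR tpL tpR [655.   23.3  53.5] [0.2, 0.2]
stand hiL hiR ftL ftR tpL tpR [555.5  58.   35.7] [0.8, 1.5, 0.8]
stand hiL hiR ftL ftR tpL tpR [554.7  23.8  39.4] [1.8, 1.8]
stand hiL hiR ftL ftR tpL tpR [547.4  56.7  51.4] [0.6, 1.1, 0.5]
stand hiL hiR ftL ftR tpL tpR [547.3  25.1  51.1] [0.2, 0.2, 0.1]
stand yaw -0.8615898372375327 pitch 9.807491367195038 rest o [555.10896932  40.89904481  37.54954145] 3
base left [555.3  60.7   1. ] [652.5  61.6   1. ]  right [555.1  17.    1. ] [651.   16.1   1. ]
board [array([653.7, 290.3,   2. ]), array([652.1, 228.2,   2. ]), array([560.1, 225.5,   2. ]), array([561.2, 291. ,   2. ])]
reel [577.7 389.9  39.8] [0.2, 0.2]
[578.4 388.   45. ]
[577.4 387.   45. ]
flux nozzle ring [425.1  75.9  61.5] [0.7, 1.9, 2.2]
tape/dish [429.2 358.4  10.8] [0.8, 0.8]
```

```bash
python3 -m pendant '[[-0.0128,0.0386,0.0206,0,0,0,0.085],[-0.0128,0.0386,0.0206,0,0,0,0.085],[-0.0128,0.0386,0.0206,0,0,0,0.085],[-0.0128,0.0386,0.0206,0,0,0,0.085],[-0.0128,0.0386,0.0206,0,0,0,0.085],[-0.0128,0.0386,0.0206,0,0,0,0.085],[-0.0128,0.0386,0.0206,0,0,0,0.085],[-0.0128,0.0386,0.0206,0,0,0,0.085],[0,0,0,0,0,-7.8,0.085],[0,0,0,0,0,0,0.085],[0,0,0,0,0,0,0.085]]'
python3 - <<'E'
from h import *
snap("wrist","w4"); cv2.imwrite("pics/w4b.png",cv2.resize(cv2.imread("pics/w4.png"),(800,600),interpolation=cv2.INTER_CUBIC))
E
```

```text
clock: 4.4
position: [433.9, -38.4, 100.4]
ee_rot: [0.998, 0.067, 0.001, -0.0]
contact_force: [-0.1, 0.4, 0.2]
gripper_width: 85.0
grasp_force: 0.0
```

View pics/w4b.png

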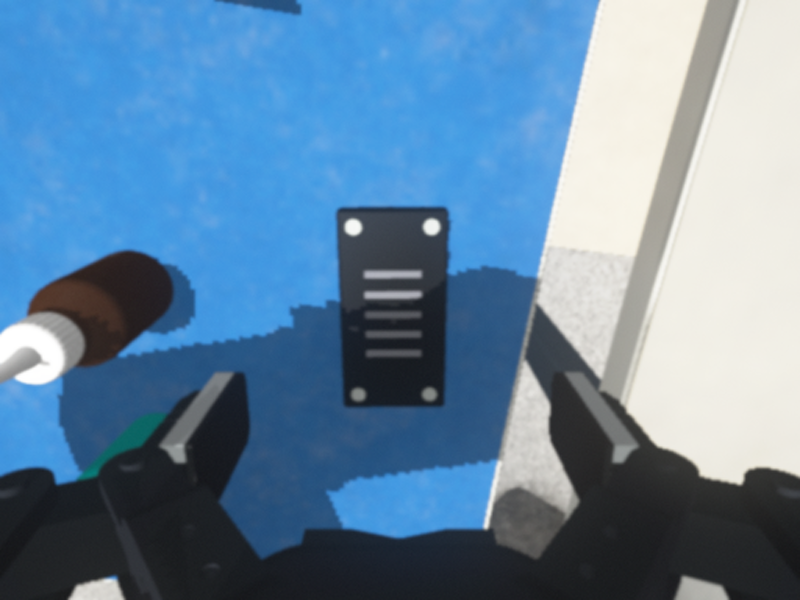

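The black plate is square to the fingers, centred at about (393,310), and the gripper axis is at u=400, so it sits 3 mm to the left. I correct that, descend and close.

```bash
python3 -m pendant '[[-0.0016,-0.003,0.02,0,0,0,0.085],[0,0,0.025,0,0,0,0.085],[0,0,0.02,0,0,0,0.085],[0,0,0.008,0,0,0,0.085],[0,0,0,0,0,0,0.085]]' ; python3 -m pendant '[[0,0,0.004,0,0,0,0.07],[0,0,0,0,0,0,0.0],[0,0,0,0,0,0,0.0],[0,0,0,0,0,0,0.0],[0,0,0,0,0,0,0.0],[0,0,0,0,0,0,0.0],[0,0,0,0,0,0,0.0]]'
```

```text
clock: 4.95
position: [431.2, -35.1, 26.1]
ee_rot: [0.998, 0.068, -0.001, 0.0]
contact_force: [0.4, 0.7, -0.6]
gripper_width: 85.1
grasp_force: 0.0
clock: 5.65
position: [431.9, -35.4, 23.5]
ee_rot: [0.998, 0.068, 0.001, -0.0]
contact_force: [-1.1, 1.1, 6.5]
gripper_width: 44.1
grasp_force: 61.5
```

```bash
python3 -m pendant '[[0,0,-0.02,0,0,0,0],[0,0,-0.05,0,0,0,0],[0,0,-0.05,0,0,7.8,0],[0.041,-0.019,0,0,0,0,0],[0.041,-0.019,0,0,0,0,0],[0.041,-0.019,0,0,0,0,0],[0.041,-0.018,0,0,0,0,0],[0,0,0,0,7.5,0,0],[0,0,0,0,7.5,0,0],[0,0,0,0,0,0,0],[0,0,0,0,0,0,0]]'
python3 - <<'E'
from h import *
snap("wrist","w5"); snap("side","side5")
a=cv2.resize(cv2.imread("pics/w5.png"),(400,300)); b=cv2.resize(cv2.imread("pics/side5.png")[140:320,180:420],(800,600),interpolation=cv2.INTER_CUBIC)
cv2.imwrite("pics/w5b.png",cv2.resize(cv2.imread("pics/w5.png"),(800,600),interpolation=cv2.INTER_CUBIC))
s=arm.read_state(); print(R.from_quat(s["ee_rot"]).as_matrix().round(3))
E
```

```text
clock: 6.75
position: [593.7, 39.0, 142.2]
ee_rot: [0.992, 0.0, 0.129, 0.0]
contact_force: [1.5, 0.2, -1.0]
gripper_width: 44.0
grasp_force: 61.7
[[ 0.965  0.     0.261]
 [ 0.    -1.     0.001]
 [ 0.261 -0.001 -0.965]]
```

View pics/w5b.png

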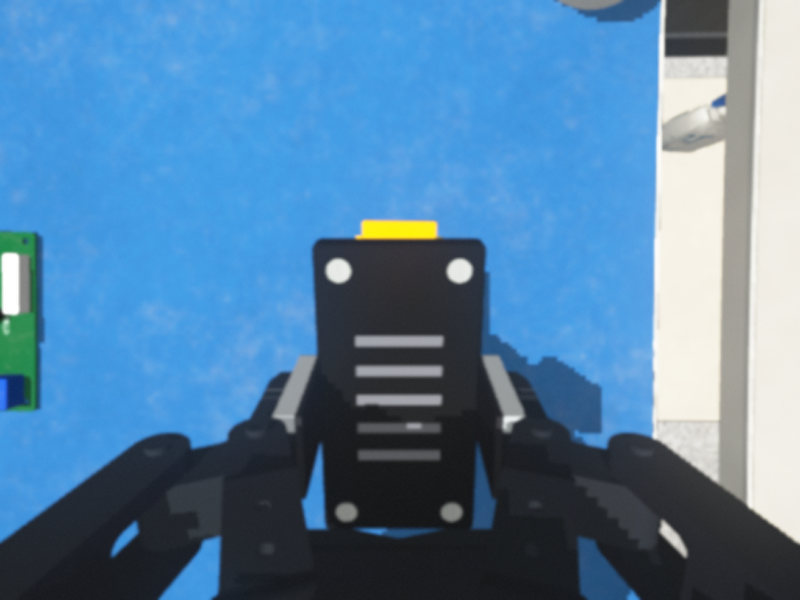

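The shelf's top edge (362–438, centre 400) lines up with the held plate's centre (about 399), so it is centred. I lower it towards the shelf.

```bash
python3 -m pendant '[[-0.012,0,0.03,0,0,0,0],[0,0,0.025,0,0,0,0],[0,0,0.012,0,0,0,0],[0,0,0,0,0,0,0],[0,0,0,0,0,0,0]]'; python3 -m pendant '[[0,0,0.003,0,0,0,0],[0,0,0.003,0,0,0,0],[0,0,0,0,0,0,0]]'
python3 - <<'E'
from h import *
snap("wrist","w6"); snap("side","side6")
b=cv2.imread("pics/side6.png")[190:310,220:380];cv2.imwrite("pics/side6b.png",cv2.resize(b,(800,600),interpolation=cv2.INTER_CUBIC))
E
```

```text
clock: 7.35
position: [602.3, 39.7, 75.6]
ee_rot: [0.991, 0.0, 0.131, -0.0]
contact_force: [-0.8, 0.3, 0.1]
gripper_width: 43.9
grasp_force: 61.7
clock: 7.65
position: [602.6, 39.5, 69.1]
ee_rot: [0.991, 0.0, 0.131, -0.0]
contact_force: [-0.1, 0.6, -0.7]
gripper_width: 44.3
grasp_force: 61.7
```

View pics/side6b.png

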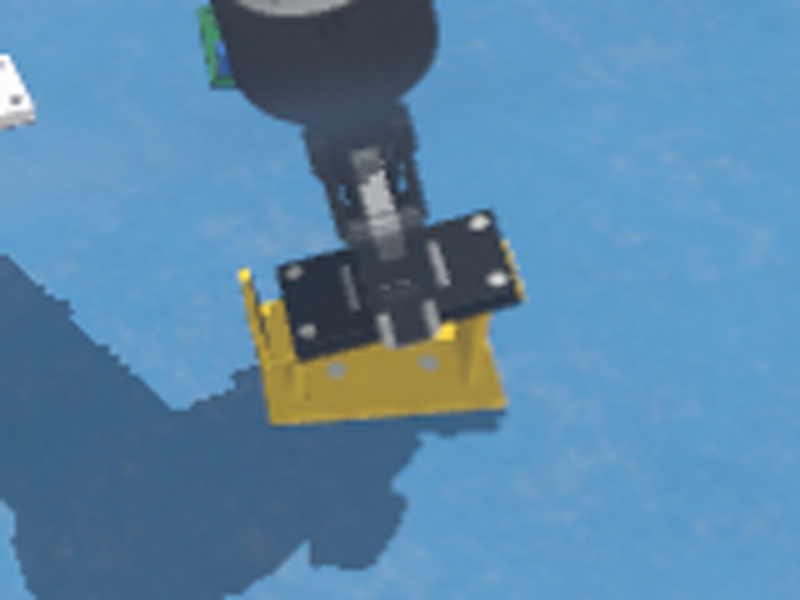

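The plate hangs just above the shelf, parallel to it, with about a 10 mm gap to the stop at (265,310). I settle it onto the shelf, then slide it down to the stop while watching the force.

```bash
python3 -m pendant '[[0,0,0.0015,0,0,0,0],[0,0,0,0,0,0,0]]'|sed -n 2,4p; python3 -m pendant '[[-0.003,0,0,0,0,0,0],[-0.003,0,0,0,0,0,0],[0,0,0,0,0,0,0]]'|sed -n 2,4p; python3 -m pendant '[[-0.0015,0,0,0,0,0,0],[0,0,0,0,0,0,0]]'|sed -n 2,4p; python3 -m pendant '[[-0.001,0,0,0,0,0,0],[0,0,0,0,0,0,0]]'|sed -n 2,4p
```

```text
position: [602.9, 39.5, 67.4]
ee_rot: [0.991, 0.0, 0.131, -0.0]
contact_force: [0.6, 0.1, -1.1]
position: [596.3, 39.3, 65.7]
ee_rot: [0.992, 0.0, 0.13, 0.0]
contact_force: [-0.9, -0.7, 0.1]
position: [595.4, 39.5, 65.5]
ee_rot: [0.991, 0.0, 0.13, 0.0]
contact_force: [-0.9, 0.2, 0.0]
position: [594.7, 39.5, 65.3]
ee_rot: [0.991, 0.0, 0.131, -0.0]
contact_force: [-0.2, 0.2, -0.4]
```

```bash
for i in 1; do python3 -m pendant '[[0,0,0.001,0,0,0,0],[0,0,0,0,0,0,0]]'|sed -n 2,4p; python3 -m pendant '[[-0.001,0,0,0,0,0,0],[0,0,0,0,0,0,0]]'|sed -n 2,4p; python3 -m pendant '[[-0.001,0,0.0005,0,0,0,0],[0,0,0,0,0,0,0]]'|sed -n 2,4p;  done
```

```text
position: [594.7, 39.5, 65.0]
ee_rot: [0.991, 0.0, 0.131, 0.0]
contact_force: [-3.0, 0.7, 6.3]
position: [594.6, 39.6, 65.0]
ee_rot: [0.991, 0.0, 0.131, -0.0]
contact_force: [-2.2, -0.3, 6.1]
position: [594.5, 39.7, 65.0]
ee_rot: [0.991, 0.0, 0.132, -0.0]
contact_force: [-1.1, -1.9, 7.6]
```

```bash
python3 -m pendant '[[-0.0015,0,-0.0005,0,0,0,0],[0,0,0,0,0,0,0]]'|sed -n 2,4p; python3 -m pendant '[[-0.0015,0,0,0,0,0,0],[0,0,0,0,0,0,0],[0,0,0,0,0,0,0]]'|sed -n 2,4p
```

```text
position: [593.5, 40.1, 64.8]
ee_rot: [0.991, 0.001, 0.133, -0.001]
contact_force: [3.1, -2.6, 5.4]
position: [593.4, 40.2, 64.8]
ee_rot: [0.991, 0.001, 0.134, -0.001]
contact_force: [7.8, -5.0, 3.4]
```

```bash
python3 - <<'E'
from h import *
snap("side","side7");snap("scene","scene7")
a=cv2.imread("pics/side7.png")[210:290,240:350];b=cv2.imread("pics/scene7.png")[190:270,270:380]
cv2.imwrite("pics/s7b.png",np.hstack([cv2.resize(x,(400,291),interpolation=cv2.INTER_CUBIC) for x in (a,b)]))
E
```

```text
(no output)
```

View pics/s7b.png

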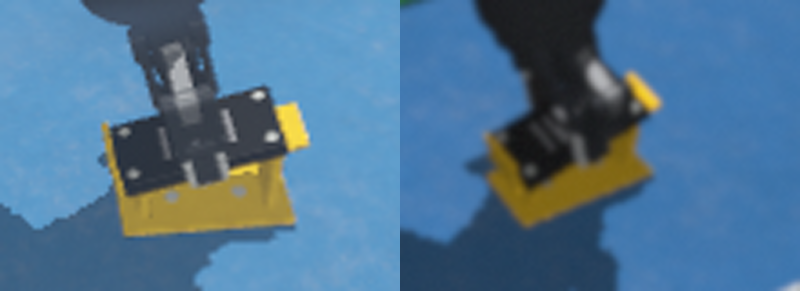

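The plate sits flush at the stop at (110,150) in the left crop, and the force on x confirms contact. I release and retreat.

```bash
python3 -m pendant '[[0,0,0,0,0,0,0.05],[0,0,0,0,0,0,0.06],[0,0,0,0,0,0,0.085],[0,0,0,0,0,0,0.085],[0,0,0,0,0,0,0.085],[0,0,-0.02,0,0,0,0.085],[0,0,-0.04,0,0,0,0.085],[0,0,-0.04,0,0,0,0.085],[0,0,0,0,0,0,0.085],[0,0,0,0,0,0,0.085]]'
python3 - <<'E'
from h import *
snap("wrist","w8"); cv2.imwrite("pics/w8b.png",cv2.resize(cv2.imread("pics/w8.png"),(800,600),interpolation=cv2.INTER_CUBIC))
E
```

```text
clock: 10.85
position: [564.3, 39.7, 160.7]
ee_rot: [0.991, 0.0, 0.132, -0.001]
contact_force: [0.1, 0.5, -0.7]
gripper_width: 84.8
grasp_force: 0.0
```

View pics/w8b.png

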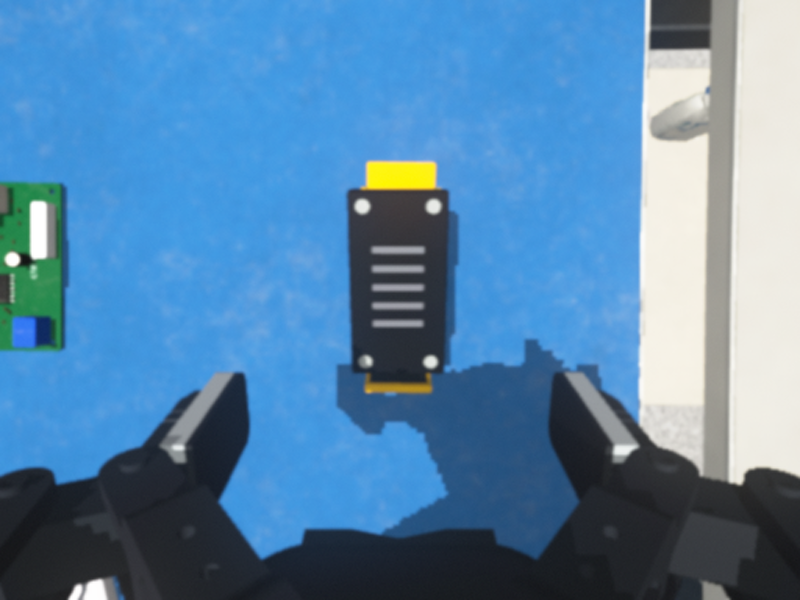

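The black plate lies square and centred on the shelf, its end at the stop line (y≈375). Next is the metal plate.

```bash
python3 -m pendant '[[0,0,-0.02,0,-7.5,0,0.085],[0,0,0,0,-7.5,0,0.085],[-0.0268,-0.0371,0.012,0,0,0,0.085],[-0.0268,-0.0371,0.012,0,0,0,0.085],[-0.0268,-0.0371,0.012,0,0,0,0.085],[-0.0268,-0.0371,0.012,0,0,0,0.085],[-0.0268,-0.0371,0.012,0,0,0,0.085],[0,0,0.02,0,0,-7,0.085],[0,0,0,0,0,-7,0.085],[0,0,0,0,0,0,0.085],[0,0,0,0,0,0,0.085]]'
python3 - <<'E'
from h import *
snap("wrist","w9"); im=cv2.imread("pics/w9.png"); cv2.imwrite("pics/w9b.png",cv2.resize(im,(800,600),interpolation=cv2.INTER_CUBIC))
m=(im.astype(int).min(2)>90).astype(np.uint8); m[230:]=0
n,l,st,ce=cv2.connectedComponentsWithStats(m)
for i in range(1,n):
    if st[i,4]>1500:
        c=cam("w9"); p=np.argwhere(l==i)[:,::-1].astype(np.float32); r=cv2.minAreaRect(p); print(st[i],ce[i],r,onz(c,*r[0],10).round(1),[onz(c,*q,10).round(1) for q in cv2.boxPoints(r)])
E
```

```text
clock: 12.0
position: [427.3, 223.8, 93.1]
ee_rot: [0.993, 0.12, 0.007, 0.003]
contact_force: [-0.4, -0.7, -0.2]
gripper_width: 84.8
grasp_force: 0.0
[   0  105   91   98 7082] [ 41.56241175 154.21872352] ((45.0, 153.5), (97.0, 90.0), 90.0) [428.6 356.7  10. ] [array([451.6, 383.4,  10. ]), array([464.2, 333.4,  10. ]), array([403.4, 327.1,  10. ]), array([390.4, 381.4,  10. ])]
[ 171  117  140  113 9595] [251.81177697 172.51089109] ((253.159423828125, 178.85079956054688), (119.33111572265625, 127.99786376953125), 62.318939208984375) [443.1 229.1  10. ] [array([445.2, 283.5,  10. ]), array([496.4, 224.5,  10. ]), array([441. , 172.2,  10. ]), array([381.7, 234.5,  10. ])]
```

View pics/w9b.png

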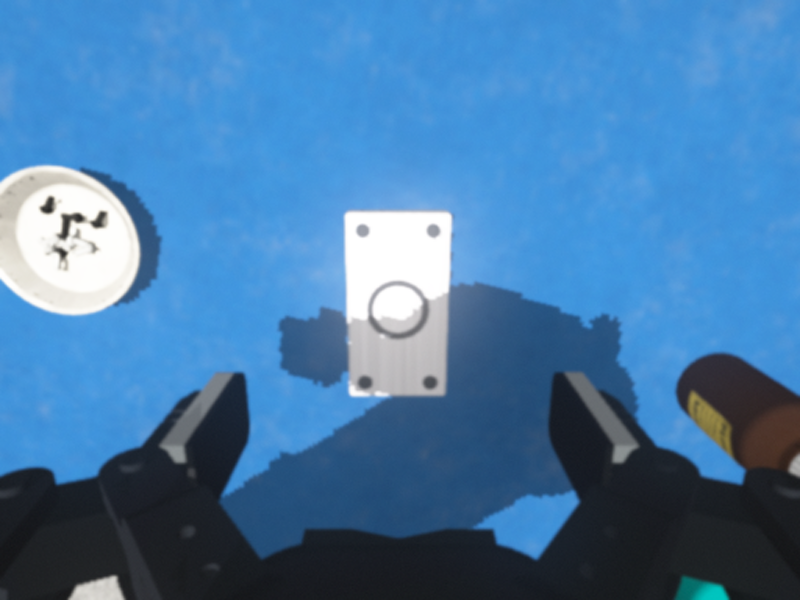

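```bash
python3 - <<'E'
from h import *
c=cam("w9"); k=.64
for u,v in((398,309),(398,307)): print(onz(c,u*k,v*k,10).round(1))
T=R.from_quat(arm.read_state()["ee_rot"]); p=arm.read_state()["position"]; print(p)
print(T.inv().apply(np.array([*onz(c,398*k,308*k,10)[:2],23])-p).round(1)); print(T.as_matrix().round(3))
E
```

```text
[431.1 225.1  10. ]
[431.9 225.3  10. ]
[427.55313882 223.82820965  93.51648764]
[ 3.2 -0.9 70.6]
[[ 0.971  0.238  0.014]
 [ 0.238 -0.971 -0.003]
 [ 0.013  0.007 -1.   ]]
```

The metal plate is square to the fingers, with its ring at (398,309). I descend and grip.

```bash
python3 -m pendant '[[0.003,-0.001,0.01,0,-0.8,0,0.085],[0,0,0.025,0,0,0,0.085],[0,0,0.02,0,0,0,0.085],[0,0,0.011,0,0,0,0.085],[0,0,0,0,0,0,0.085]]' ; python3 -m pendant '[[0,0,0.004,0,0,0,0.07],[0,0,0,0,0,0,0.0],[0,0,0,0,0,0,0.0],[0,0,0,0,0,0,0.0],[0,0,0,0,0,0,0.0],[0,0,0,0,0,0,0.0],[0,0,0,0,0,0,0.0]]'
```

```text
clock: 12.55
position: [430.0, 224.6, 26.5]
ee_rot: [0.993, 0.121, -0.001, 0.004]
contact_force: [-0.1, 0.1, 0.2]
gripper_width: 84.8
grasp_force: 0.0
clock: 13.25
position: [431.0, 226.1, 25.1]
ee_rot: [0.993, 0.121, 0.001, 0.002]
contact_force: [-1.0, 0.6, 6.7]
gripper_width: 40.3
grasp_force: 61.2
```

```bash
python3 -m pendant '[[0,0,-0.02,0,0,0,0],[0,0,-0.05,0,0,0,0],[0,0,-0.05,0,0,7,0],[0,0,0,0,0,7,0],[0.031,0.0372,0,0,0,0,0],[0.031,0.0372,0,0,0,0,0],[0.031,0.0372,0,0,0,0,0],[0.031,0.0372,0,0,0,0,0],[0.031,0.0372,0,0,0,0,0],[0,0,0,0,7.5,0,0],[0,0,0,0,7.5,0,0],[0,0,0,0,0,0,0]]'
python3 - <<'E'
from h import *
c=snap("wrist","w10"); cv2.imwrite("pics/w10b.png",cv2.resize(cv2.imread("pics/w10.png"),(800,600),interpolation=cv2.INTER_CUBIC))
s=arm.read_state(); T=R.from_quat(s["ee_rot"]); print(s["position"],T.as_matrix().round(3))
a=np.radians(15); o=np.array([556,39.6,30.3]); M=np.array([[np.cos(a),0,np.sin(a)],[0,1,0],[-np.sin(a),0,np.cos(a)]]); print("rest frame tcp",M@(s["position"]-o))
E
```

```text
clock: 14.45
position: [576.8, 36.5, 140.5]
ee_rot: [0.992, -0.001, 0.125, 0.005]
contact_force: [0.3, -0.6, -2.6]
gripper_width: 40.2
grasp_force: 61.0
[580.29095505  38.01243169 142.92240133] [[ 0.968 -0.002  0.253]
 [ 0.    -1.    -0.009]
 [ 0.253  0.009 -0.967]]
rest frame tcp [ 52.6120832   -1.58756831 102.49792427]
```

View pics/w10b.png

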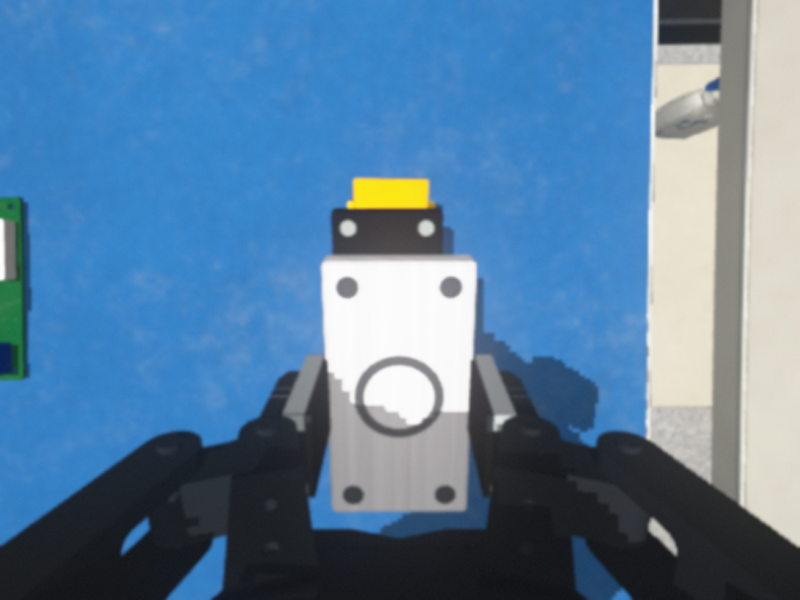

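Seen here, the metal plate (centre 399) is about 3 mm right of the shelf and black plate (387–391). I correct y and the small roll, then lower it.

```bash
python3 -m pendant '[[-0.005,-0.003,0.02,0.5,0.3,0,0],[0,0,0.025,0,0,0,0],[0,0,0.014,0,0,0,0],[0,0,0,0,0,0,0],[0,0,0,0,0,0,0]]'
cat > rf.py <<'E'
from h import *
s=arm.read_state(); T=R.from_quat(s["ee_rot"])
a=np.radians(15); o=np.array([556,39.6,30.3]); M=np.array([[np.cos(a),0,np.sin(a)],[0,1,0],[-np.sin(a),0,np.cos(a)]]); print("rest frame tcp",(M@(s["position"]-o)).round(1)); print(T.as_matrix().round(3))
E
python3 rf.py
```

```text
clock: 15.0
position: [596.5, 43.4, 87.7]
ee_rot: [0.991, 0.0, 0.134, -0.001]
contact_force: [-0.0, -0.5, -0.9]
gripper_width: 40.5
grasp_force: 61.0
rest frame tcp [54.   3.8 44.9]
[[ 0.964  0.001  0.266]
 [ 0.    -1.     0.003]
 [ 0.266 -0.003 -0.964]]
```

```bash
python3 -m pendant '[[-0.004,0.0028,0.003,-0.2,-0.3,0,0],[0,0,0.003,0,0,0,0],[0,0,0,0,0,0,0],[0,0,0,0,0,0,0]]'; python3 rf.py
python3 - <<'E'
from h import *
snap("wrist","w11");snap("side","side11");snap("scene","scene11")
a=cv2.imread("pics/side11.png")[210:290,240:350];b=cv2.imread("pics/scene11.png")[190:270,270:380]
w=cv2.resize(cv2.imread("pics/w11.png")[80:340,100:420],(400,325))
cv2.imwrite("pics/s11b.png",np.vstack([np.hstack([cv2.resize(x,(400,270),interpolation=cv2.INTER_CUBIC) for x in (a,b)]),np.hstack([w,np.zeros_like(w)])]))
E
```

```text
clock: 15.4
position: [593.5, 40.2, 80.7]
ee_rot: [0.991, 0.0, 0.132, 0.0]
contact_force: [0.3, -0.7, -0.3]
gripper_width: 40.2
grasp_force: 61.0
rest frame tcp [49.3  0.6 39. ]
[[ 0.965  0.     0.261]
 [ 0.    -1.    -0.001]
 [ 0.261  0.001 -0.965]]
```

View pics/s11b.png

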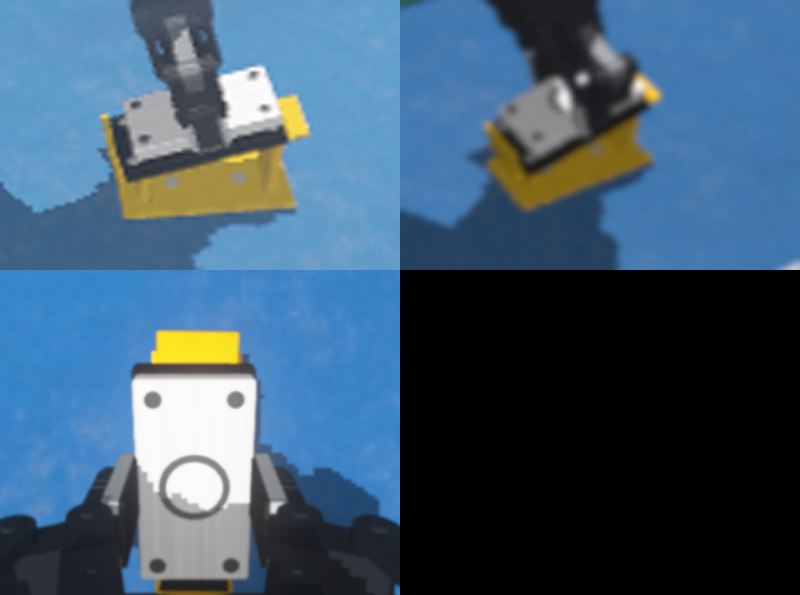

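The metal plate is centred over the black one, about 4 mm above it, with roughly 9 mm left to the stop.

```bash
python3 -m pendant '[[-0.003,0,0.0015,0,0,0,0],[-0.003,0,0.0015,0,0,0,0],[0,0,0,0,0,0,0],[0,0,0,0,0,0,0]]'|sed -n 2,4p; python3 rf.py|head -1; python3 -m pendant '[[-0.0015,0,0.0007,0,0,0,0],[0,0,0,0,0,0,0],[0,0,0,0,0,0,0]]'|sed -n 2,4p; python3 rf.py|head -1;  python3 -m pendant '[[-0.0015,0,0,0,0,0,0],[0,0,0,0,0,0,0],[0,0,0,0,0,0,0]]'|sed -n 2,4p; python3 rf.py|head -1
```

```text
position: [588.1, 40.1, 75.7]
ee_rot: [0.991, 0.0, 0.131, 0.001]
contact_force: [0.3, 0.5, -0.8]
rest frame tcp [42.8  0.5 35.5]
position: [587.7, 40.4, 75.3]
ee_rot: [0.991, 0.0, 0.132, 0.0]
contact_force: [0.1, -0.4, 2.0]
rest frame tcp [42.2  0.8 35.3]
position: [586.0, 40.4, 74.8]
ee_rot: [0.991, 0.0, 0.132, 0.0]
contact_force: [0.7, 0.8, 3.0]
rest frame tcp [40.5  0.8 35.2]
```

```bash
python3 -m pendant '[[-0.0015,0,0,0,0,0,0],[0,0,0,0,0,0,0],[0,0,0,0,0,0,0]]'|sed -n 2,4p; python3 rf.py|head -1;  python3 -m pendant '[[-0.001,0,0,0,0,0,0],[0,0,0,0,0,0,0],[0,0,0,0,0,0,0]]'|sed -n 2,4p; python3 rf.py|head -1
```

```text
position: [585.6, 40.5, 74.8]
ee_rot: [0.991, 0.0, 0.133, -0.0]
contact_force: [4.8, -2.3, 1.8]
rest frame tcp [40.1  0.9 35.3]
position: [585.6, 40.5, 75.0]
ee_rot: [0.991, 0.0, 0.134, -0.0]
contact_force: [6.9, -3.4, 1.2]
rest frame tcp [40.1  0.9 35.5]
```

```bash
python3 -m pendant '[[0,0,0,0,0,0,0.05],[0,0,0,0,0,0,0.06],[0,0,0,0,0,0,0.085],[0,0,0,0,0,0,0.085],[0,0,0,0,0,0,0.085],[0,0,-0.02,0,0,0,0.085],[0,0,-0.04,0,0,0,0.085],[0,0,-0.04,0,0,0,0.085],[0,0,0,0,0,0,0.085],[0,0,0,0,0,0,0.085]]'|head -2
python3 - <<'E'
from h import *
snap("wrist","w12")
E
python3 -m pendant '[[0,0,-0.01,0,-7.5,0,0.085],[0,0,0,0,-7.5,0,0.085],[0.0022,-0.0435,0,0,0,0,0.085],[0.0022,-0.0435,0,0,0,0,0.085],[0.0022,-0.0435,0,0,0,0,0.085],[0.0022,-0.0435,0,0,0,0,0.085],[0.0022,-0.0435,0,0,0,0,0.085],[0.0022,-0.0435,0,0,0,0,0.085],[0.0022,-0.0435,0,0,0,0,0.085],[0.0022,-0.0435,0,0,0,0,0.085],[0,0,0,0,0,0,0.085],[0,0,0,0,0,0,0.085]]'
python3 -m pendant '[[0,0,0,0,0,0,0.085],[0,0,0,0,0,0,0.085]]'
python3 - <<'E'
from h import *
snap("wrist","w13")
f=lambda n,w:cv2.resize(cv2.imread(f"pics/{n}.png"),(w,w*3//4),interpolation=cv2.INTER_CUBIC)
cv2.imwrite("pics/w13b.png",np.hstack([f("w12",400),f("w13",400)]))
s=arm.read_state(); print(s["position"],R.from_quat(s["ee_rot"]).as_matrix().round(3))
E
```

```text
clock: 18.15
position: [557.3, 40.5, 171.4]
clock: 19.4
position: [571.5, 388.5, 176.3]
ee_rot: [1.0, 0.001, -0.0, 0.002]
contact_force: [-0.1, -0.8, -0.1]
gripper_width: 85.0
grasp_force: 0.0
clock: 19.6
position: [572.4, 386.7, 179.0]
ee_rot: [1.0, -0.001, 0.001, 0.001]
contact_force: [-1.0, -0.6, -0.5]
gripper_width: 85.1
grasp_force: 0.0
[572.5024455  386.83273691 179.36758915] [[ 1.    -0.002  0.003]
 [-0.002 -1.    -0.002]
 [ 0.003  0.002 -1.   ]]
```

View pics/w13b.png

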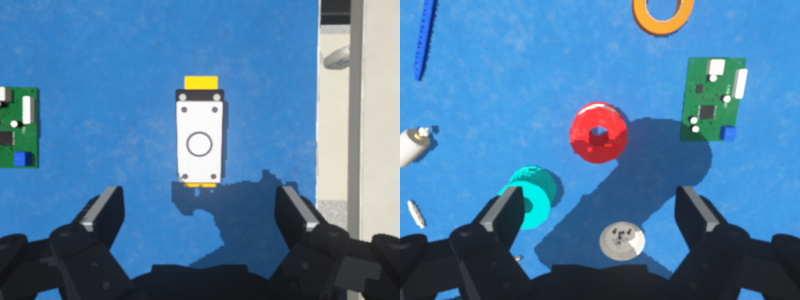

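On the left, the plates are stacked, centred and at the stop. On the right, the reel sits at about (198,134) of the panel, nearly under the gripper axis. I fit the red flange by colour.

```bash
python3 - <<'E'
from h import *
im=cv2.imread("pics/w13.png").astype(int); m=((im[:,:,2]>120)&(im[:,:,1]<60)&(im[:,:,0]<60)).astype(np.uint8)
n,l,st,ce=cv2.connectedComponentsWithStats(m); i=1+st[1:,4].argmax(); p=np.argwhere(l==i)[:,::-1].astype(np.float32)
e=cv2.fitEllipse(cv2.convexHull(p)); r=cv2.minEnclosingCircle(p); print(st[i],e,r)
c=cam("w13"); print(onz(c,*e[0],45),onz(c,*r[0],45))
for q in ([578,388,45],[578,388,0]): print(proj(c,q))
E
```

```text
[ 223  165   67   43 1675] ((258.17364501953125, 182.75933837890625), (45.533897399902344, 66.77384948730469), 71.2874984741211) ((255.5887908935547, 175.80374145507812), 33.86158752441406)
[570.39519753 384.75006438  45.        ] [576.15625562 386.81253049  45.        ]
[254.0889428  173.56036651]
[254.04513409 161.07619905]
```

```bash
python3 -m pendant '[[0.005,-0.001,0.04,0,0,0,0.085],[0,0,0.04,0,0,0,0.085],[0,0,0.03,0,0,0,0.085],[0,0,0.02,0,0,0,0.085],[0,0,0.016,0,0,0,0.085],[0,0,0,0,0,0,0.085],[0,0,0,0,0,0,0.085]]'; python3 -m pendant '[[0,0,0,0,0,0,0.0],[0,0,0,0,0,0,0.0],[0,0,0,0,0,0,0.0],[0,0,0,0,0,0,0.0],[0,0,0,0,0,0,0.0],[0,0,0,0,0,0,0.0]]'
```

```text
clock: 20.35
position: [578.4, 389.0, 34.4]
ee_rot: [1.0, -0.0, 0.002, 0.0]
contact_force: [0.6, -0.2, 0.3]
gripper_width: 85.1
grasp_force: 0.0
clock: 20.95
position: [578.6, 389.7, 35.8]
ee_rot: [1.0, 0.0, 0.003, -0.0]
contact_force: [-1.2, -1.0, 6.3]
gripper_width: 57.9
grasp_force: 65.6
```

```bash
python3 -m pendant '[[0,0,-0.02,0,0,0,0],[0,0,-0.04,0,0,0,0],[0.0045,0.04,0,0,0,0,0],[0.0045,0.04,0,0,0,0,0],[0.0045,0.04,0,0,0,0,0],[0.0045,0.04,0,0,0,0,0],[0.0045,0.04,0,0,0,0,0],[0.0045,0.04,0,0,0,0,0],[0,0,0,0,0,0,0],[0,0,0,0,0,0,0],[0,0,0,0,0,0,0]]'
```

```text
clock: 22.05
position: [604.3, 149.7, 93.5]
ee_rot: [1.0, 0.0, 0.001, 0.0]
contact_force: [-0.8, 0.6, -4.1]
gripper_width: 57.9
grasp_force: 65.8
```

```bash
python3 -m pendant '[[0.001,0,0.02,0,0,0,0],[0,0,0.02,0,0,0,0],[0,0,0.013,0,0,0,0],[0,0,0,0,0,0,0],[0,0,0,0,0,0,0]]'|sed -n 2,4p; python3 -m pendant '[[0,0,0.002,0,0,0,0],[0,0,0.001,0,0,0,0],[0,0,0,0,0,0,0]]'|sed -n 2,4p;  python3 -m pendant '[[0,0,0.001,0,0,0,0],[0,0,0,0,0,0,0]]'|sed -n 2,4p
```

```text
position: [606.0, 149.8, 41.0]
ee_rot: [1.0, 0.001, 0.002, 0.001]
contact_force: [-0.5, -0.5, -2.6]
position: [606.0, 149.1, 38.4]
ee_rot: [1.0, -0.0, 0.002, 0.0]
contact_force: [0.7, -0.8, -3.2]
position: [605.8, 149.0, 37.0]
ee_rot: [1.0, -0.0, 0.002, 0.0]
contact_force: [-0.1, 0.1, -4.1]
```

```bash
python3 -m pendant '[[0,0,0.001,0,0,0,0],[0,0,0,0,0,0,0]]'|sed -n 2,4p;  python3 -m pendant '[[0,0,0.0007,0,0,0,0],[0,0,0,0,0,0,0]]'|sed -n 2,4p
```

```text
position: [605.8, 149.0, 35.9]
ee_rot: [1.0, -0.0, 0.002, 0.001]
contact_force: [-0.5, -0.3, -3.6]
position: [605.8, 149.0, 35.8]
ee_rot: [1.0, 0.0, 0.002, 0.001]
contact_force: [-1.8, -1.1, 0.8]
```

```bash
python3 -m pendant '[[0,0,0,0,0,0,0.07],[0,0,0,0,0,0,0.085],[0,0,0,0,0,0,0.085],[0,0,0,0,0,0,0.085],[0,0,-0.02,0,0,0,0.085],[0,0,-0.04,0,0,0,0.085],[0,0,-0.05,0,0,0,0.085]]'; python3 -m pendant '[[-0.038,0.0154,-0.015,0,0,0,0.085],[-0.038,0.0154,-0.015,0,0,0,0.085],[-0.038,0.0154,-0.015,0,0,0,0.085],[-0.038,0.0154,-0.015,0,0,0,0.085],[-0.038,0.0154,-0.015,0,0,0,0.085],[0,0,0,0,0,0,0.085],[0,0,0,0,0,0,0.085],[0,0,0,0,0,0,0.085],[0,0,0,0,0,0,0.085]]'
python3 - <<'E'
from h import *
snap("wrist","w14"); cv2.imwrite("pics/w14b.png",cv2.resize(cv2.imread("pics/w14.png"),(800,600),interpolation=cv2.INTER_CUBIC))
E
```

```text
clock: 24.15
position: [604.2, 148.6, 144.3]
ee_rot: [1.0, -0.0, -0.001, 0.002]
contact_force: [0.5, -0.2, 0.5]
gripper_width: 85.1
grasp_force: 0.0
clock: 25.05
position: [415.9, 72.6, 219.1]
ee_rot: [1.0, -0.0, 0.001, 0.001]
contact_force: [0.5, 0.7, 0.1]
gripper_width: 85.0
grasp_force: 0.0
```

View pics/w14b.png

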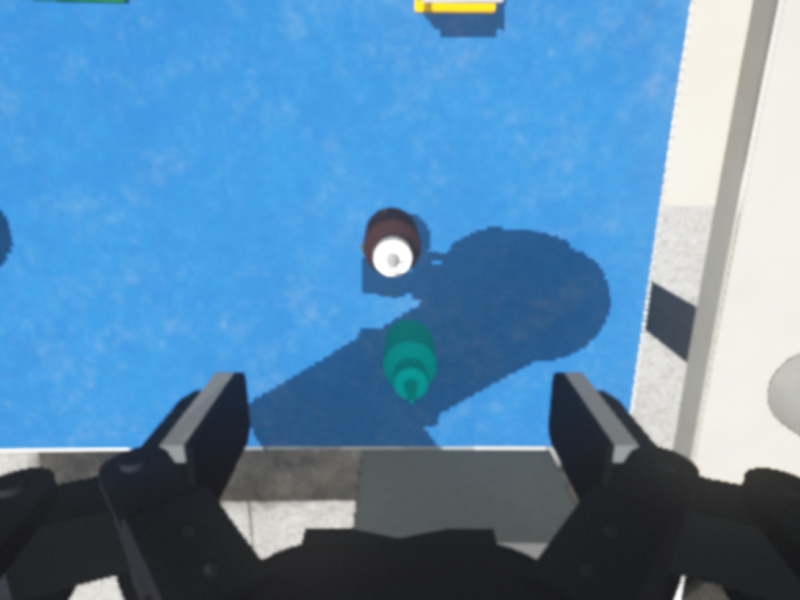

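The flux nozzle tip is at (392,261) and its body spans u 363–419, with the base's far edge at (391,208). The turquoise bottle is at (410,360).

```bash
python3 - <<'E'
from h import *
c=cam("w14");k=.64
g=lambda u,v,z:onz(c,u*k,v*k,z).round(1)
print("tip",g(392,261,92),"tri",tri([(c,392*k,261*k),(cam("side0"),320*k,356*k),(cam("scene0"),374*k,356*k)]),"base far edge",g(391,208,0),"sides z45",g(363,240,45),g(419,240,45))
print("turq tip",g(411,398,92)); print(arm.read_state()["position"])
E
```

```text
tip [428.5  76.4  92. ] tri (array([427.03322779,  76.02601251,  86.56348201]), [0.5, 1.5, 1.3]) base far edge [441.8  77.9   0. ] sides z45 [429.5  93.6  45. ] [429.5  61.2  45. ]
turq tip [353.7  66.6  92. ]
[415.85320326  72.58075565 218.9845142 ]
```

```bash
python3 -m pendant '[[0.0105,-0.0045,0,0,0,0,0.085],[0,0,0.04,0,0,0,0.085],[0,0,0.04,0,0,0,0.085],[0,0,0.04,0,0,0,0.085],[0,0,0.03,0,0,0,0.085],[0,0,0.017,0,0,0,0.085],[0,0,0,0,0,0,0.085],[0,0,0,0,0,0,0.085]]'
python3 - <<'E'
from h import *
snap("side","side15"); snap("wrist","w15")
b=cv2.imread("pics/side15.png")[170:290,140:300]; a=cv2.resize(cv2.imread("pics/w15.png"),(400,300))
cv2.imwrite("pics/s15b.png",np.hstack([cv2.resize(b,(400,300),interpolation=cv2.INTER_CUBIC),a]))
E
```

```text
clock: 25.9
position: [427.1, 76.9, 52.4]
ee_rot: [1.0, 0.0, 0.001, 0.001]
contact_force: [0.4, -0.8, -0.1]
gripper_width: 84.7
grasp_force: 0.0
```

View pics/s15b.png

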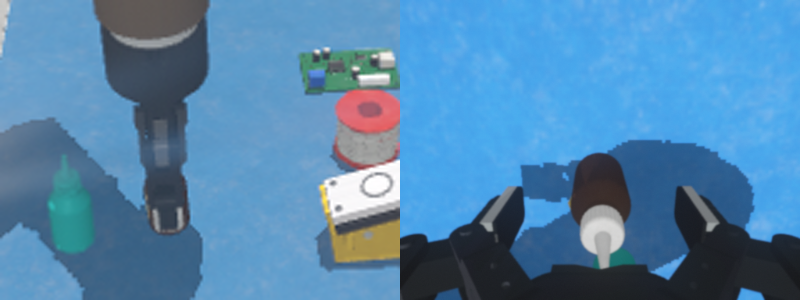

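The bottle stands centred between the fingers, and the reel is upright by the board. I close and carry.

```bash
python3 -m pendant '[[0,0,0,0,0,0,0.04],[0,0,0,0,0,0,0.0],[0,0,0,0,0,0,0.0],[0,0,0,0,0,0,0.0],[0,0,0,0,0,0,0.0],[0,0,0,0,0,0,0.0],[0,0,0,0,0,0,0.0],[0,0,0,0,0,0,0.0]]' && python3 -m pendant '[[0,0,-0.02,0,0,0,0],[0,0,-0.03,0,0,0,0],[0,0,-0.03,0,0,0,0],[0,0,-0.03,0,0,0,0],[0,0,0,0,0,0,0]]'
```

```text
clock: 26.8
position: [426.6, 76.7, 53.5]
ee_rot: [1.0, 0.0, 0.002, 0.0]
contact_force: [-0.7, -0.0, 5.2]
gripper_width: 31.2
grasp_force: 59.2
clock: 27.3
position: [428.1, 77.8, 166.6]
ee_rot: [1.0, 0.0, 0.006, -0.002]
contact_force: [0.7, 1.2, -1.0]
gripper_width: 31.8
grasp_force: 59.8
```

```bash
python3 -m pendant '[[0.036,-0.0103,0,0,0,0,0],[0.036,-0.0103,0,0,0,0,0],[0.036,-0.0103,0,0,0,0,0],[0.036,-0.0103,0,0,0,0,0],[0.036,-0.0103,0,0,0,0,0],[0.036,-0.0103,0,0,0,0,0],[0.036,-0.0103,0,0,0,0,0],[0,0,0,0,0,0,0],[0,0,0,0,0,0,0],[0,0,0,0,0,0,0]]'
python3 - <<'E'
from h import *
snap("side","side16"); snap("scene","scene16"); snap("wrist","w16")
a=cv2.imread("pics/side16.png")[140:290,210:410]; b=cv2.imread("pics/scene16.png")[120:270,210:410]; w=cv2.resize(cv2.imread("pics/w16.png"),(400,300))
z=lambda x:cv2.resize(x,(400,300),interpolation=cv2.INTER_CUBIC)
cv2.imwrite("pics/s16b.png",np.vstack([np.hstack([z(a),z(b)]),np.hstack([w,w*0])]))
E
```

```text
clock: 28.3
position: [676.6, 148.3, 162.4]
ee_rot: [1.0, -0.0, 0.0, 0.001]
contact_force: [-0.8, -0.1, -1.5]
gripper_width: 31.5
grasp_force: 59.8
```

View pics/s16b.png

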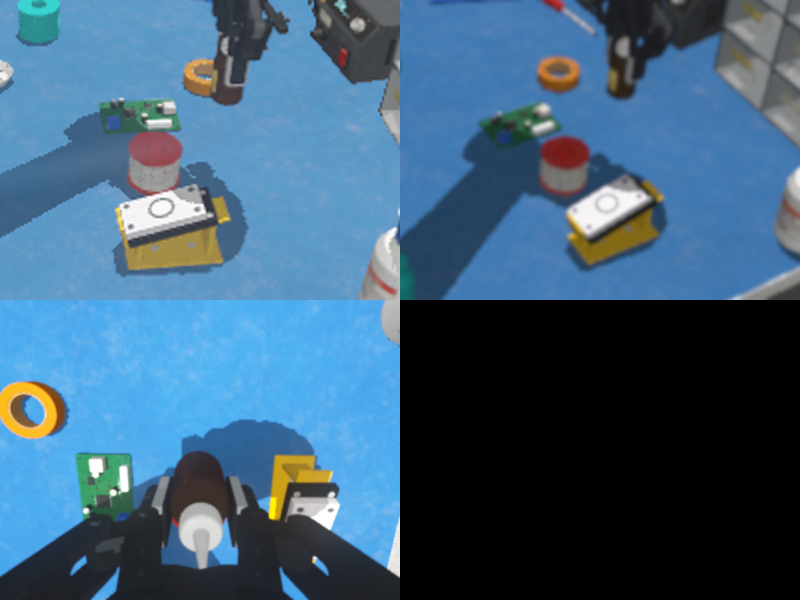

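The reel stands between stand and board, and the bottle hangs upright, clear of tape and board. I lower it behind the reel.

```bash
python3 - <<'E'
from h import *
print(onz(cam("scene16"),292.5,196,45).round(1),onz(cam("side16"),287.5,214,45).round(1))
E
python3 -m pendant '[[0.001,0,0.02,0,0,0,0],[0,0,0.035,0,0,0,0],[0,0,0.03,0,0,0,0],[0,0,0.015,0,0,0,0],[0,0,0,0,0,0,0],[0,0,0,0,0,0,0]]'|sed -n 2,4p; python3 -m pendant '[[0,0,0.004,0,0,0,0],[0,0,0.001,0,0,0,0],[0,0,0,0,0,0,0]]'|sed -n 2,4p
```

```text
[606.  147.7  45. ] [604.1 147.2  45. ]
position: [680.0, 148.9, 64.8]
ee_rot: [1.0, 0.0, 0.003, 0.0]
contact_force: [0.5, 0.2, -0.1]
position: [679.4, 148.7, 59.2]
ee_rot: [1.0, -0.0, 0.002, 0.0]
contact_force: [-1.0, 0.2, -0.6]
```

```bash
python3 -m pendant '[[0,0,0.003,0,0,0,0],[0,0,0.001,0,0,0,0],[0,0,0,0,0,0,0]]'|sed -n 2,4p; python3 -m pendant '[[0,0,0.001,0,0,0,0],[0,0,0,0,0,0,0],[0,0,0,0,0,0,0]]'|sed -n 2,4p;python3 -m pendant '[[0,0,0.001,0,0,0,0],[0,0,0,0,0,0,0]]'|sed -n 2,4p
```

```text
position: [679.0, 148.6, 54.1]
ee_rot: [1.0, -0.0, 0.001, 0.001]
contact_force: [-0.5, 0.3, -1.1]
position: [679.4, 148.6, 53.7]
ee_rot: [1.0, -0.0, 0.002, 0.001]
contact_force: [0.9, -0.1, -0.2]
position: [679.5, 148.7, 53.6]
ee_rot: [1.0, 0.0, 0.002, 0.001]
contact_force: [-1.4, -0.1, 3.4]
```

```bash
python3 -m pendant '[[0,0,0,0,0,0,0.04],[0,0,0,0,0,0,0.06],[0,0,0,0,0,0,0.085],[0,0,0,0,0,0,0.085],[0,0,0,0,0,0,0.085],[0,0,-0.02,0,0,0,0.085],[0,0,-0.04,0,0,0,0.085],[0,0,-0.045,0,0,0,0.085],[0,0,-0.045,0,0,0,0.085],[-0.045,0,-0.02,0,0,0,0.085],[-0.045,0,-0.02,0,0,0,0.085],[-0.02,0,-0.02,0,0,0,0.085]]'; python3 -m pendant '[[0,0,0,0,0,0,0.085],[0,0,0,0,0,0,0.085],[0,0,0,0,0,0,0.085]]'|head -2
python3 - <<'E'
from h import *
snap("side","side17"); snap("scene","scene17"); snap("wrist","w17")
a=cv2.imread("pics/side17.png")[140:290,210:410]; b=cv2.imread("pics/scene17.png")[120:270,210:410]; w=cv2.imread("pics/w17.png")[:300,:400]
z=lambda x:cv2.resize(x,(400,300),interpolation=cv2.INTER_CUBIC)
cv2.imwrite("pics/s17b.png",np.vstack([np.hstack([z(a),z(b)]),np.hstack([w,w*0])]))
E
```

```text
clock: 31.35
position: [565.3, 148.4, 263.1]
ee_rot: [1.0, 0.0, 0.001, 0.0]
contact_force: [-0.0, 1.0, 0.5]
gripper_width: 85.0
grasp_force: 0.0
clock: 31.65
position: [568.8, 148.8, 260.8]
```

View pics/s17b.png

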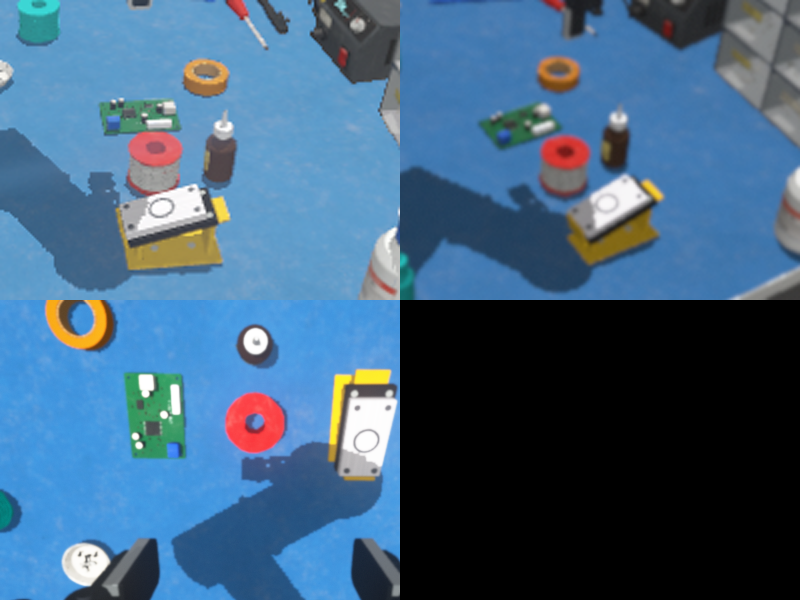

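Everything is upright in its place. In the wrist view the reel is at (256,122) and the flux tip at (257,41). I check those numerically against the board and stand.

```bash
python3 - <<'E'
from h import *
c=cam("w17");g=lambda u,v,z:onz(c,u,v,z).round(1)
print("reel",g(255.5,122.5,45),"flux",g(257,41,90),"board",[g(*q,2) for q in((125,73),(183,73),(186,158),(129,158))],"stand base L",g(336,75,1),g(330,161,1))
print("metal holes",[g(*q,70) for q in((359,95),(389,93),(375,171),(347,170))])
E
```

```text
reel [605.6 148.4  45. ] flux [675.3 147.5  90. ] board [array([653.4, 288.9,   2. ]), array([653.7, 226.6,   2. ]), array([560. , 229.2,   2. ]), array([560. , 295.2,   2. ])] stand base L [651.7  60.7   1. ] [556.   60.8   1. ]
metal holes [array([632.6,  55.1,  70. ]), array([634.2,  28.3,  70. ]), array([561.7,  33.2,  70. ]), array([562.7,  60.2,  70. ])]
```

```bash
python3 -c "
from bench import arm
print(arm.job_done())"
```

```text
the job is handed in; nothing more can be done
None
```

The job is handed in at about 32 s of the 99 s allowed, result not yet reported: both plates are stacked centred against the stop, the reel is midway between stand and board, the flux bottle is upright about 70 mm centre to centre behind it, and the dish and tape were not touched.

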